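Air the snack warmer and set its heat

ROBOT

A 6-joint arm with a two-finger parallel gripper is mounted at the origin on the work surface. World frame = base frame: x ahead of the robot, y to its left, z up, the work surface at z = 0. Lengths are in m, angles in degrees, forces in N, time in s.
With the tool pointing down it reaches from about 0.35 to 0.875 m from the base axis. Payload 4.2 kg.
Tool frame: the origin (TCP) lies at the very end of the fingers, on their centre line; the grasp point (between the pads) lies 19 mm behind it (r.hold_point_z is the distance from the TCP to the grasp point, in m); z points along the fingers, y is the direction in which the jaws open and shut (so a half turn about z gives the same grasp; the last joint's range is limited). The gripper opens to 87 mm and grips with 3 to 60 N. Pads are 19 mm wide; open, the fingers measure 117 mm over their backs; the gripper's body (75 mm by 190 mm) begins 51 mm behind the grasp point.
Start: joints at [-56.574, 22.042, 0.453, 0, -68.411, -14.817], TCP at [0.199, -0.592, 0.223] pointing down, gripper open.
Joint ranges: [-179.83, 179.83], [-69.29, 118.12], [-61.27, 80.66], [-181.25, 117.63], [-171.15, -9.14], [-177.46, 177.46]. Speed limits (degrees/s): [159.86, 159.86, 180, 180, 180, 180].

INTERFACE

Orientations are given as a 3x3 rotation matrix whose columns are the frame's x, y, z axes.
In Python, from station import r, cams, ticket gives the robot as it stands.
- The arm moves only by the tool drive_tool, never from a script. Its argument "deltas" is a list of rows, each an object of numbers: "dx", "dy", "dz": the shift along the tool's x, y, z in m; "wx", "wy", "wz": the turn, a rotation vector about the tool's x, y, z in degrees. A call has 1 to 20 rows; each row is the pose to reach, as a shift and turn from the pose commanded when the call began, along the tool's axes at that moment; what a row does not reach only later rows make up. A row lasts 1/10 s, in which the tool goes at most 50 mm and 8.59 degrees, less where a joint would pass 70% of its speed; a pose out of reach is approached as far as the arm can. A call with a gripper value outside its range is refused whole. "gripper" is the opening, from 0 (shut) to 1 (fully open), set as the call begins (left out, the last holds). The fingers move at their own pace and stop on an object; the grip force is fixed at half the most. Time passes only in rows, so rows that repeat a pose let the fingers close. It gives the time, the measured TCP pose, the force and the opening at its end, in the units of the state.
- r.sense(): the state, without advancing time (a new reading comes with each control period).
- cams.capture(name): name is "side" or "top"; returns the picture (480x640x3 uint8, red, green, blue); there is no depth.
- cams.camera_model(name): a dict with "intrinsics" (3x3 intrinsics, pixels), "distortion" ([k1, k2, p1, p2, k3] as OpenCV has them; the pictures are not rectified), "extrinsics" (4x4, takes a point from world to camera coordinates). Camera axes: x right, y down, z forward; pixel columns grow to the right and rows downward; lengths in m; the calibration is good to about 2 mm. A picture is of the moment at which its call begins. camera_model takes no time and is no camera call.
- ticket.finish_job(): hands the job in, once; it reports no verdict.
The state is a dict: "time_s": time; "joints": joint angles; "joint_velocities": joint speeds; "effort": joint torques, N m; "tcp_pos": TCP position; "ee_rot": TCP orientation; "wrist_force": force on the tool from outside, world axes, zero at the start; "moment": the same for the moment, N m; "gripper_width": opening from 0.0 (shut) to 1.0 (fully open).
Only numpy, scipy, OpenCV 4.12 (cv2) and the standard library are available. Lean on these libraries where they do the work, as an engineer would, in place of code of your own. Each camera call takes 0.05 s, during which the arm holds its last target.

TASK

Air the snack warmer: press its pedal all the way down so that the lid stands fully open, keep it there for three seconds, then ease the pedal back up so that the lid comes down softly and shuts without a bang. Then turn the heat knob clockwise, click by click, to the third of its four marks and let go of it. Work the lid only by its pedal, never touching it, and leave the other things on the table where they are.

Things in the scene. Friction and masses are not known exactly. Their poses are not given: they have to be found in the camera images.
- warmer: countertop snack warmer, fixed: open steel case 260 deep (x) x 340 wide (y) x 115 mm high, origin under the case's centre; its front faces its own -x, towards the robot. On its +y side is a grey control housing, equally high, 115 mm wide, with the heat knob on top. Pots and a tray stand inside, under the lid.
- pedal (a joint): pedal lever sticking out of the slot in the warmer's front, ending in a steel plate 70 deep x 90 wide x 8 mm with thin ribs. Radians: 0 = up at rest, 0.22 = fully down at its stop. It turns about a level axis 190 mm behind the plate's centre. Pushing the plate down takes about 6 to 12 N all the way; let go, it springs up and the lid bangs shut.
- pedal_top (a point): centre of the pedal plate's top face; moves with the pedal: about 75 mm above the table at rest, 33 mm when fully down (42 mm of travel). The plate slopes about 0.11 rad, outer end high, at rest and as much the other way when down.
- lid: the clear lid in a steel frame, 264 x 342 mm, 8 mm thick, top about 124 mm above the table when shut; origin at the middle of its front edge; hinged along the case's back edge, 264 mm behind. Linked to the pedal: it tilts up by 4.55 x the pedal's angle, from 0 (shut, level) to 1.0 rad (fully open), its front edge rising up and back to about 340 mm above the table.
- heat (a joint): the heat knob, upright axis. Radians, growing clockwise seen from above. It clicks into four detents, at 0, 0.6, 1.2 and 1.8 (first to fourth mark); starts in the first or second. About 0.08 N m is needed to pass a click; let go within 0.2 rad of a detent, it settles into it.
- heat_grip (a point): point on the knob's axis at the height to grip, 37 mm above the housing (about 152 mm above the table), turning with the knob. The grip is an upright black bar 42 long x 14 wide x 32 mm high, its top 7 mm above this point, on a round foot of 22 mm radius. The bar lies along this point's x; a white line on top of its -x half is the pointer.
- third_mark (a point): the third of the four white marks on the housing, its centre 43 mm from the knob's axis on the robot's side; the marks grow longer from the first to the fourth. When the pointer is at it the knob reads 1.2. With the knob at 0 the bar (point heat_grip's x) is turned 0.9 rad anticlockwise from the warmer's x.
- katori: bystander: small open steel bowl, 90 mm across, 40 mm high; origin under its centre
- spice_jar: bystander: amber glass jar with steel cap, 60 mm across, 85 mm high; origin under its centre
- tumbler: bystander: steel drinking cup, 74 mm across, 100 mm high; origin under its centre
- snack_tray: bystander: black tray with three compartments, 130 x 280 mm, 22 mm high; origin under its centre
- tub: bystander: white lidded food tub, 120 x 150 mm, 87 mm high; origin under its centre

How it is judged (in metres and radians):
On the way, in this order (a step that is already met when the one before it is completed fails the run):
1. the lid has been fully open (over 0.9 rad) for 2 s (angle between lid's own z axis and vertical above 0.9 rad), for 2 s.
2. the lid is shut again (angle between lid's own z axis and vertical below 0.04 rad), for 0.2 s.
3. the heat knob stands at the third mark (value of joint heat between 1.06 and 1.34 rad), for 0.2 s.
At the end, for the whole second after the job is handed in: the lid is shut (under 0.04 rad) with the pedal up (under 0.012 rad), and the heat knob rests at the third mark (1.2 rad, within 0.14) (all of step 3 and angle between lid's own z axis and vertical below 0.04 rad and value of joint pedal below 0.012 rad); the robot touches nothing.
It fails at once if the lid falls: it closes faster than 1.5 rad/s (the pedal rises faster than 0.33 rad/s, 63 mm/s at the plate) (velocity of joint pedal below -0.33 rad/s).
It fails at once if the robot touches the lid (contact force between any of the fingers, the arm and lid above 1 N).
It fails at once if a bystander is moved by more than 30 mm (distance of any of katori, spice_jar, tumbler, snack_tray, tub from where it was at the start of the episode above 0.03 m).
It also fails if it takes over 56 s, if anything falls off the work surface, if the arm or the gripper's body presses on something with over 40 N, if the wrist force passes 120 N, or if a joint passes its speed limit or range.

## Working session

There is one attempt and no reset: what is moved stays moved. The work goes in short steps, Python scripts to look and compute and a tool call to move; the robot and the scene stay as the last step left them, time stands still between calls to the robot, and variables do not carry over. Pictures are saved under pics/ and viewed, and the job is handed in when it is done.

Besides the shell and the picture viewer there is one more tool, called after "Request:" by a JSON object that holds its "api" and its "payload". drive_tool: Moves the arm, as the interface text tells. Its arguments: {"type":"object","properties":{"deltas":{"type":"array","items":{"type":"object","properties":{"dx":{"type":"number"},"dy":{"type":"number"},"dz":{"type":"number"},"wx":{"type":"number"},"wy":{"type":"number"},"wz":{"type":"number"}}}},"gripper":{"type":"number"}},"required":["deltas"]}

```bash
mkdir -p pics; ls; python3 - <<'E'
from station import r,cams,ticket
import cv2
for n in("side","top"):
    cv2.imwrite(f"pics/{n}0.png",cams.capture(n)[:,:,::-1]); print(n,cams.camera_model(n))
print(r.sense())
E
```

```text
pics
side {'intrinsics': array([[623.05421488,   0.        , 313.87626577],
       [  0.        , 623.05421488, 243.8920536 ],
       [  0.        ,   0.        ,   1.        ]]), 'distortion': array([-0.13900517,  0.        ,  0.        ,  0.        ,  0.        ]), 'extrinsics': array([[ 0.96278891, -0.26966157, -0.01789272, -0.52997907],
       [-0.21537242, -0.7255923 , -0.65355225,  0.18165482],
       [ 0.16325511,  0.63308646, -0.75666988,  1.61854767],
       [ 0.        ,  0.        ,  0.        ,  1.        ]])}
top {'intrinsics': array([[566.44069494,   0.        , 315.44087697],
       [  0.        , 566.44069494, 248.32044872],
       [  0.        ,   0.        ,   1.        ]]), 'distortion': array([-0.00188497,  0.        ,  0.        ,  0.        ,  0.        ]), 'extrinsics': array([[ 1.14219425e-02, -9.99934729e-01,  2.78903736e-04,
        -1.56629458e-02],
       [-9.91355597e-01, -1.13604036e-02, -1.30709686e-01,
         5.55612047e-01],
       [ 1.30704322e-01,  1.21646574e-03, -9.91420648e-01,
         1.22667778e+00],
       [ 0.00000000e+00,  0.00000000e+00,  0.00000000e+00,
         1.00000000e+00]])}
{'time_s': 0.1, 'joints': array([-5.65734356e+01,  2.20861757e+01,  3.89186148e-01, -2.46914438e-02,
       -6.84105732e+01, -1.48174823e+01]), 'joint_velocities': array([-0.02457552, -0.03921129,  0.22124425,  0.09425499,  0.03776594,
        0.01548481]), 'effort': array([-1.82415056e-04, -3.91691315e+01,  1.87935430e+01,  4.23184678e+00,
        1.34995466e-02, -6.84392626e-05]), 'tcp_pos': array([ 0.19930357, -0.59181983,  0.22158328]), 'ee_rot': array([[-9.47768515e-01, -3.18958230e-01, -6.99706122e-04],
       [-3.18958984e-01,  9.47766834e-01,  1.78751281e-03],
       [ 9.30163360e-05,  1.91732591e-03, -9.99998158e-01]]), 'wrist_force': array([ 0.56200423, -0.76714297, -0.48140358]), 'moment': array([-0.00413952, -0.07199241, -0.00542895]), 'gripper_width': 1.0029061354977353}
```

View pics/side0.png

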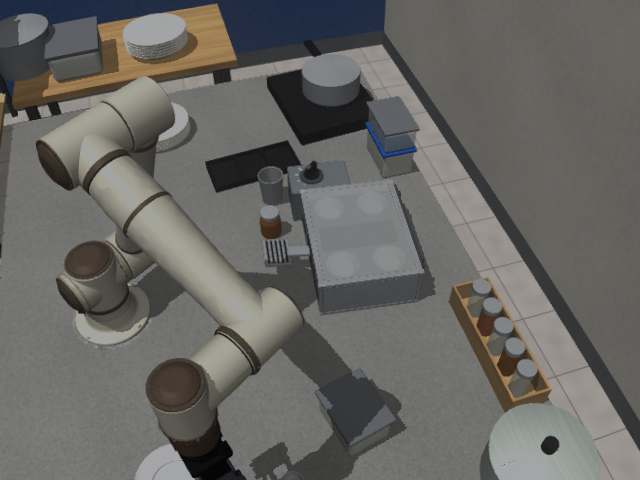

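View pics/top0.png

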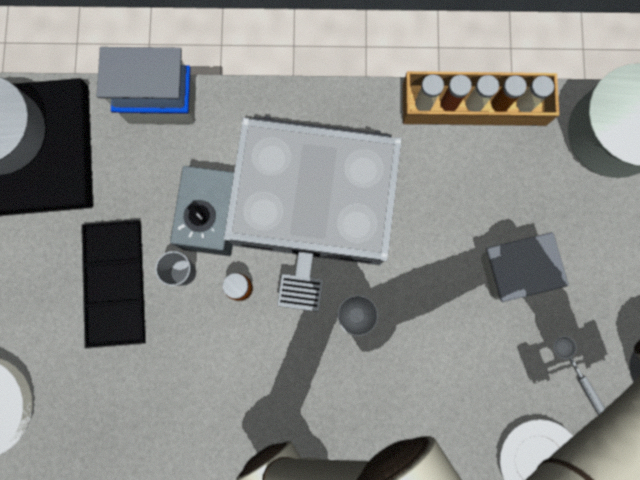

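The top view shows the pedal plate at about (300,291), the knob at (199,215) with its marks just below, and the spice jar at (236,286). The tumbler is at (174,268), the katori at (358,315) and the tub at (527,267). I'll zoom in next.

```bash
cat > h.py <<'E'
import numpy as np,cv2
from station import r,cams,ticket
def ray(n,uv):
    m=cams.camera_model(n);K=m["intrinsics"];D=m["distortion"];E=m["extrinsics"]
    p=cv2.undistortPoints(np.array([[uv]],float),K,D)[0,0]
    R=E[:3,:3];c=-R.T@E[:3,3];return c,R.T@np.array([p[0],p[1],1])
def onz(n,uv,z):
    c,d=ray(n,uv);return (c+d*(z-c[2])/d[2])
def proj(n,P):
    m=cams.camera_model(n);E=m["extrinsics"]
    return cv2.projectPoints(np.atleast_2d(np.array(P,float)),cv2.Rodrigues(E[:3,:3])[0],E[:3,3],m["intrinsics"],m["distortion"])[0][:,0]
E
python3 - <<'E'
from h import *
a=cv2.imread("pics/top0.png")
cv2.imwrite("pics/z1.png",cv2.resize(a[190:250,165:245],(800,600),interpolation=cv2.INTER_CUBIC))
cv2.imwrite("pics/z2.png",cv2.resize(a[235:325,220:340],(800,600),interpolation=cv2.INTER_CUBIC))
for n,uv,z in [("lidFL",(228,242),.124),("lidBL",(244,119),.124),("lidBR",(399,139),.124),("lidFR",(384,260),.124),("ped",(300,291),.075),("knob",(199,215),.155),("jar",(236,286),.085),("tumb",(174,268),.1),("kat",(358,315),.04),("tub",(527,267),.087)]:
    print(n,onz("top",uv,z).round(4))
E
```

```text
lidFL [0.5554 0.1724 0.124 ]
lidBL [0.8214 0.1466 0.124 ]
lidBR [ 0.781  -0.1846  0.124 ]
lidFR [ 0.5215 -0.1515  0.124 ]
ped [0.4582 0.0226 0.075 ]
knob [0.6058 0.2282 0.155 ]
jar [0.4667 0.1585 0.085 ]
tumb [0.5021 0.2882 0.1   ]
kat [ 0.4091 -0.1042  0.04  ]
tub [ 0.5141 -0.4607  0.087 ]
```

View pics/z1.png

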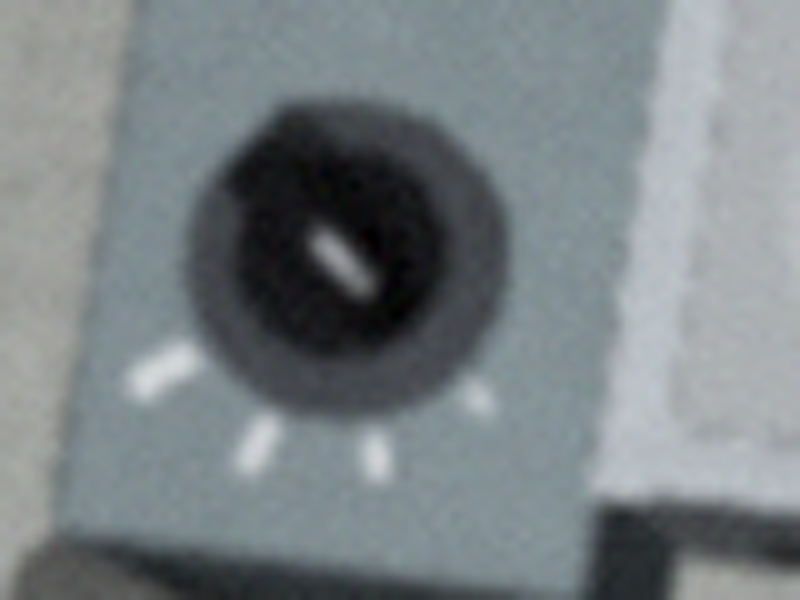

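View pics/z2.png

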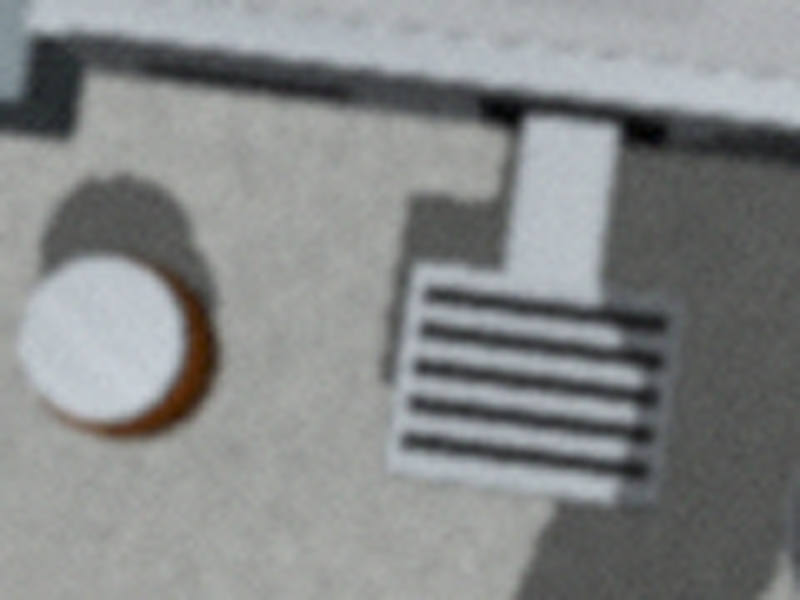

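The knob's pointer points at the first mark, so heat is 0. Marks in the zoom: m1 (480,397), m2 (377,455), m3 (257,445), m4 (165,370). The plate's centre is near (300.5,292.6). Next I'll measure these with masks and cross-check them.

```bash
python3 - <<'E'
from h import *
from scipy.optimize import least_squares
a=cv2.imread("pics/top0.png")
# marks
sub=a[190:250,165:230].astype(int); m=(sub.min(2)>185).astype(np.uint8)
n,l,s,c=cv2.connectedComponentsWithStats(m)
for i in range(1,n): print(s[i],(c[i]+[165,190]).round(1))
mk=[onz("top",(165+x/10-.5+.05,190+y/10-.5+.05),.1155)[:2] for x,y in [(480,397),(377,455),(257,445),(165,370)]]
print(np.round(mk,4))
f=lambda p:np.concatenate([np.array([p[0],p[1]])+.043*np.array([np.cos(t),np.sin(t)])-q for q,t in zip(mk,np.pi+p[2]+.9-np.array([0,.6,1.2,1.8]))])
s=least_squares(f,[.6,.23,-.1]);print("fit",s.x.round(4),np.degrees(s.x[2]),np.abs(s.fun).max())
print("foot",onz("top",(199.0,215.0),.121).round(4))
print("bar pt dir",(onz("top",(196,213),.159)-onz("top",(202,219),.159)).round(4), "line ctr",onz("top",(199,216),.159).round(4))
# plate corners
pc=[onz("top",(220+x/6.667-.5,235+y/6.667-.5),.079) for x,y in [(418,265),(685,300),(655,500),(388,472)]]
print(np.round(pc,4),np.mean(pc,0)); 
b=cv2.imread("pics/side0.png")
cv2.imwrite("pics/s1.png",cv2.resize(b[140:290,240:440],(800,600),interpolation=cv2.INTER_CUBIC))
k=[s.x[0],s.x[1]]
print("proj side", proj("side",[[*k,.159],[*k,.115],[*np.mean(pc,0)[:2],.079]]))
E
```

```text
[64 30  1  1  1] [229. 220.]
[64 33  1  1  1] [229. 223.]
[14 35  5  5 14] [180.9 226.6]
[62 35  3  8 15] [228.3 228.9]
[24 42  3  5  8] [190.2 234. ]
[37 44  2  3  5] [202.4 235.2]
[62 47  2  1  2] [227.5 237. ]
[[0.5832 0.207 ]
 [0.5707 0.2281]
 [0.5725 0.2534]
 [0.5882 0.2733]]
fit [ 0.6125  0.238  -0.0723] -4.14170810543827 0.0006393265803983084
foot [0.6122 0.2354 0.121 ]
bar pt dir [0.0122 0.0126 0.    ] line ctr [0.603  0.2273 0.159 ]
[[ 0.4933  0.0612  0.079 ]
 [ 0.4831 -0.0247  0.079 ]
 [ 0.4191 -0.0157  0.079 ]
 [ 0.4271  0.0695  0.079 ]] [0.45564993 0.02256128 0.079     ]
proj side [[311.27275544 163.26247261]
 [311.59455926 174.75532642]
 [276.53659792 249.75843877]]
```

View pics/s1.png

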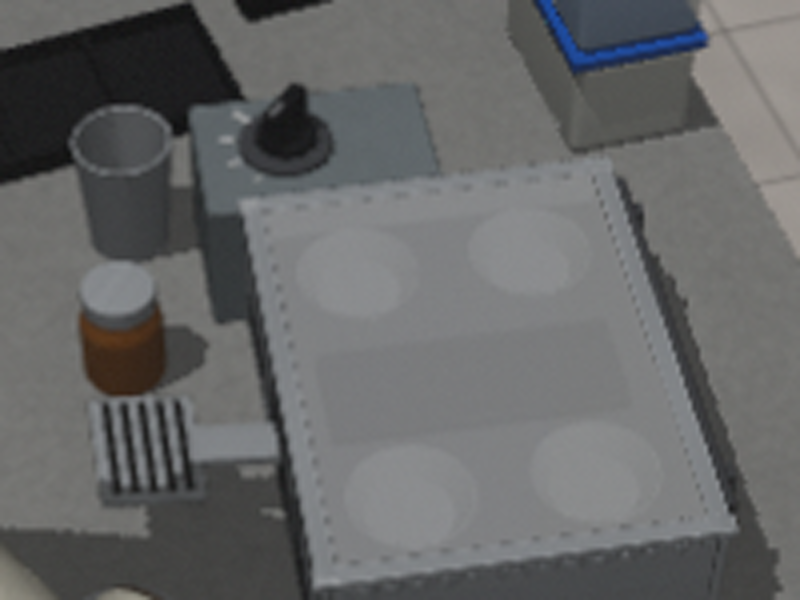

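The measurements agree: knob axis about (0.611, 0.236), plate centre (0.4555, 0.0225), warmer yaw about -6.3°, knob at the first mark. I'll move above the plate with the gripper shut.

Request:
{"api": "drive_tool", "payload": {"gripper": 0, "deltas": [{"dx": -0.0044,"dy": 0.005,"dz": 0,"wz": 0.25},{"dx": -0.013,"dy": 0.015,"dz": 0,"wz": 0.75},{"dx": -0.026,"dy": 0.03,"dz": 0,"wz": 1.5},{"dx": -0.048,"dy": 0.055,"dz": 0,"wz": 2.7},{"dx": -0.074,"dy": 0.085,"dz": 0,"wz": 4.2},{"dx": -0.1,"dy": 0.115,"dz": 0,"wz": 5.7},{"dx": -0.127,"dy": 0.145,"dz": 0,"wz": 7.2},{"dx": -0.153,"dy": 0.175,"dz": 0.0,"wz": 8.7},{"dx": -0.18,"dy": 0.205,"dz": 0.0,"wz": 10.2},{"dx": -0.206,"dy": 0.235,"dz": 0.0,"wz": 11.7},{"dx": -0.232,"dy": 0.265,"dz": 0.005,"wz": 13.2},{"dx": -0.258,"dy": 0.295,"dz": 0.01,"wz": 14.7},{"dx": -0.285,"dy": 0.325,"dz": 0.015,"wz": 16.2},{"dx": -0.311,"dy": 0.355,"dz": 0.025,"wz": 17.7},{"dx": -0.337,"dy": 0.385,"dz": 0.035,"wz": 19.2},{"dx": -0.364,"dy": 0.415,"dz": 0.045,"wz": 20.7},{"dx": -0.39,"dy": 0.445,"dz": 0.055,"wz": 22.2},{"dx": -0.412,"dy": 0.47,"dz": 0.065,"wz": 23.5},{"dx": -0.43,"dy": 0.49,"dz": 0.075,"wz": 24.5},{"dx": -0.438,"dy": 0.5,"dz": 0.085,"wz": 25}]}}

```text
schema error: expected keys dx, dy, dz, wx, wy, wz
```

Request:
{"api": "drive_tool", "payload": {"gripper": 0, "deltas": [{"dx": -0.0044,"dy": 0.005,"dz": 0,"wx": 0,"wy": 0,"wz": 0.25},{"dx": -0.013,"dy": 0.015,"dz": 0,"wx": 0,"wy": 0,"wz": 0.75},{"dx": -0.026,"dy": 0.03,"dz": 0,"wx": 0,"wy": 0,"wz": 1.5},{"dx": -0.048,"dy": 0.055,"dz": 0,"wx": 0,"wy": 0,"wz": 2.7},{"dx": -0.074,"dy": 0.085,"dz": 0,"wx": 0,"wy": 0,"wz": 4.2},{"dx": -0.1,"dy": 0.115,"dz": 0,"wx": 0,"wy": 0,"wz": 5.7},{"dx": -0.127,"dy": 0.145,"dz": 0,"wx": 0,"wy": 0,"wz": 7.2},{"dx": -0.153,"dy": 0.175,"dz": 0.0,"wx": 0,"wy": 0,"wz": 8.7},{"dx": -0.18,"dy": 0.205,"dz": 0.0,"wx": 0,"wy": 0,"wz": 10.2},{"dx": -0.206,"dy": 0.235,"dz": 0.0,"wx": 0,"wy": 0,"wz": 11.7},{"dx": -0.232,"dy": 0.265,"dz": 0.005,"wx": 0,"wy": 0,"wz": 13.2},{"dx": -0.258,"dy": 0.295,"dz": 0.01,"wx": 0,"wy": 0,"wz": 14.7},{"dx": -0.285,"dy": 0.325,"dz": 0.015,"wx": 0,"wy": 0,"wz": 16.2},{"dx": -0.311,"dy": 0.355,"dz": 0.025,"wx": 0,"wy": 0,"wz": 17.7},{"dx": -0.337,"dy": 0.385,"dz": 0.035,"wx": 0,"wy": 0,"wz": 19.2},{"dx": -0.364,"dy": 0.415,"dz": 0.045,"wx": 0,"wy": 0,"wz": 20.7},{"dx": -0.39,"dy": 0.445,"dz": 0.055,"wx": 0,"wy": 0,"wz": 22.2},{"dx": -0.412,"dy": 0.47,"dz": 0.065,"wx": 0,"wy": 0,"wz": 23.5},{"dx": -0.43,"dy": 0.49,"dz": 0.075,"wx": 0,"wy": 0,"wz": 24.5},{"dx": -0.438,"dy": 0.5,"dz": 0.085,"wx": 0,"wy": 0,"wz": 25}]}}

```text
time_s: 2.1
tcp_pos: [0.4553, 0.0238, 0.1374]
ee_rot: [[-0.994, 0.109, 0.001], [0.109, 0.994, 0.0], [-0.001, 0.001, -1.0]]
wrist_force: [0.5, -0.4, 0.6]
gripper_width: 0.003
```

The TCP is over the plate. I'll look once, then descend.

Request:
{"api": "drive_tool", "payload": {"deltas": [{"dx": 0,"dy": 0,"dz": 0.008,"wx": 0,"wy": 0,"wz": 0},{"dx": 0,"dy": 0,"dz": 0.02,"wx": 0,"wy": 0,"wz": 0},{"dx": 0,"dy": 0,"dz": 0.034,"wx": 0,"wy": 0,"wz": 0},{"dx": 0,"dy": 0,"dz": 0.045,"wx": 0,"wy": 0,"wz": 0},{"dx": 0,"dy": 0,"dz": 0.051,"wx": 0,"wy": 0,"wz": 0},{"dx": 0,"dy": 0,"dz": 0.053,"wx": 0,"wy": 0,"wz": 0}]}}

```text
time_s: 2.7
tcp_pos: [0.4542, 0.0208, 0.0842]
ee_rot: [[-0.994, 0.112, -0.001], [0.112, 0.994, -0.0], [0.001, -0.0, -1.0]]
wrist_force: [0.1, -0.3, -0.2]
gripper_width: 0.007
```

```bash
python3 - <<'E'
from h import *
b=cams.capture("side")[:,:,::-1]
cv2.imwrite("pics/s2.png",cv2.resize(b[140:290,220:420],(800,600),interpolation=cv2.INTER_CUBIC))
E
```

```text
(no output)
```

View pics/s2.png

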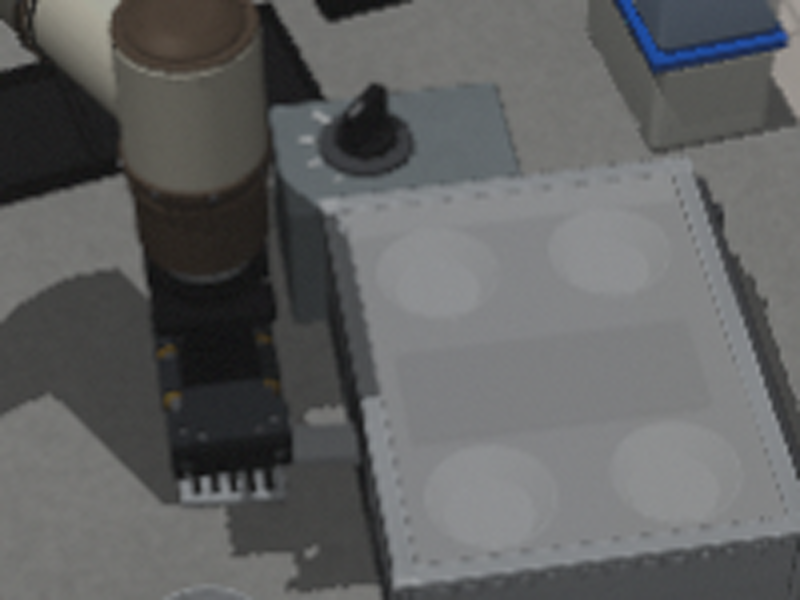

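The gripper hangs above the ribbed plate at about (230,480) in this crop, clear of the lid edge at x ≥ 340. Pressing down now.

Request:
{"api": "drive_tool", "payload": {"deltas": [{"dx": 0,"dy": 0,"dz": 0.002,"wx": 0,"wy": 0,"wz": 0},{"dx": 0,"dy": 0,"dz": 0.004,"wx": 0,"wy": 0,"wz": 0},{"dx": 0,"dy": 0,"dz": 0.006,"wx": 0,"wy": 0,"wz": 0},{"dx": 0,"dy": 0,"dz": 0.008,"wx": 0,"wy": 0,"wz": 0},{"dx": 0,"dy": 0,"dz": 0.01,"wx": 0,"wy": 0,"wz": 0},{"dx": 0,"dy": 0,"dz": 0.012,"wx": 0,"wy": 0,"wz": 0},{"dx": 0,"dy": 0,"dz": 0.014,"wx": 0,"wy": 0,"wz": 0},{"dx": 0,"dy": 0,"dz": 0.016,"wx": 0,"wy": 0,"wz": 0},{"dx": 0,"dy": 0,"dz": 0.018,"wx": 0,"wy": 0,"wz": 0},{"dx": 0,"dy": 0,"dz": 0.02,"wx": 0,"wy": 0,"wz": 0}]}}

```text
time_s: 3.75
tcp_pos: [0.4541, 0.0214, 0.0649]
ee_rot: [[-0.994, 0.111, -0.002], [0.111, 0.994, -0.0], [0.002, -0.0, -1.0]]
wrist_force: [-4.6, 2.7, 7.5]
gripper_width: 0.006
```

Request:
{"api": "drive_tool", "payload": {"deltas": [{"dx": 0,"dy": 0,"dz": 0.002,"wx": 0,"wy": 0,"wz": 0},{"dx": 0,"dy": 0,"dz": 0.004,"wx": 0,"wy": 0,"wz": 0},{"dx": 0,"dy": 0,"dz": 0.006,"wx": 0,"wy": 0,"wz": 0},{"dx": 0,"dy": 0,"dz": 0.008,"wx": 0,"wy": 0,"wz": 0},{"dx": 0,"dy": 0,"dz": 0.01,"wx": 0,"wy": 0,"wz": 0},{"dx": 0,"dy": 0,"dz": 0.012,"wx": 0,"wy": 0,"wz": 0},{"dx": 0,"dy": 0,"dz": 0.014,"wx": 0,"wy": 0,"wz": 0},{"dx": 0,"dy": 0,"dz": 0.016,"wx": 0,"wy": 0,"wz": 0},{"dx": 0,"dy": 0,"dz": 0.018,"wx": 0,"wy": 0,"wz": 0},{"dx": 0,"dy": 0,"dz": 0.02,"wx": 0,"wy": 0,"wz": 0},{"dx": 0,"dy": 0,"dz": 0.022,"wx": 0,"wy": 0,"wz": 0},{"dx": 0,"dy": 0,"dz": 0.024,"wx": 0,"wy": 0,"wz": 0},{"dx": 0,"dy": 0,"dz": 0.026,"wx": 0,"wy": 0,"wz": 0}]}}

```text
time_s: 5.05
tcp_pos: [0.4542, 0.0213, 0.0388]
ee_rot: [[-0.994, 0.111, -0.001], [0.111, 0.994, -0.0], [0.001, -0.001, -1.0]]
wrist_force: [-3.6, 0.8, 6.3]
gripper_width: 0.006
```

```bash
python3 - <<'E'
from h import *
b=cams.capture("side")[:,:,::-1]
cv2.imwrite("pics/s3.png",cv2.resize(b[90:315,200:500],(800,600),interpolation=cv2.INTER_CUBIC))
E
```

```text
(no output)
```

View pics/s3.png

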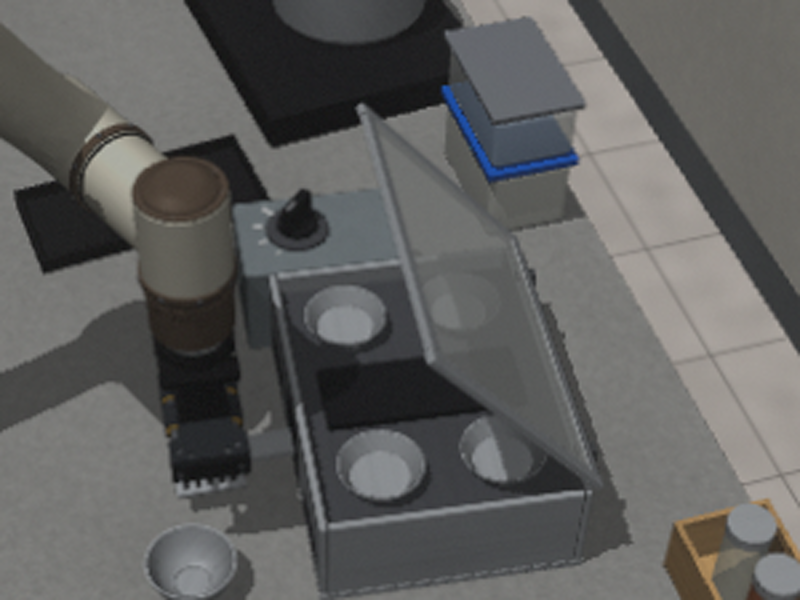

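The lid is nearly fully open, its front edge running from (362,108) to (432,358) in the crop. I'll press on gently to the stop.

Request:
{"api": "drive_tool", "payload": {"deltas": [{"dx": 0,"dy": 0,"dz": 0.001,"wx": 0,"wy": 0,"wz": 0},{"dx": 0,"dy": 0,"dz": 0.002,"wx": 0,"wy": 0,"wz": 0},{"dx": 0,"dy": 0,"dz": 0.003,"wx": 0,"wy": 0,"wz": 0},{"dx": 0,"dy": 0,"dz": 0.004,"wx": 0,"wy": 0,"wz": 0}]}}

```text
time_s: 5.5
tcp_pos: [0.4545, 0.0213, 0.0349]
ee_rot: [[-0.994, 0.111, -0.001], [0.111, 0.994, -0.0], [0.001, -0.0, -1.0]]
wrist_force: [-3.4, 1.1, 5.6]
gripper_width: 0.009
```

Request:
{"api": "drive_tool", "payload": {"deltas": [{"dx": 0,"dy": 0,"dz": 0.001,"wx": 0,"wy": 0,"wz": 0},{"dx": 0,"dy": 0,"dz": 0.0015,"wx": 0,"wy": 0,"wz": 0},{"dx": 0,"dy": 0,"dz": 0.002,"wx": 0,"wy": 0,"wz": 0}]}}

```text
time_s: 5.8
tcp_pos: [0.4546, 0.0212, 0.0339]
ee_rot: [[-0.994, 0.111, -0.001], [0.111, 0.994, -0.001], [0.001, -0.001, -1.0]]
wrist_force: [-6.7, 1.7, 19.2]
gripper_width: 0.007
```

It's at the stop: z is 0.0339 and the force jumped to 19 N. Holding for over 3 s.

Request:
{"api": "drive_tool", "payload": {"deltas": [{"dx": 0,"dy": 0,"dz": 0,"wx": 0,"wy": 0,"wz": 0},{"dx": 0,"dy": 0,"dz": 0,"wx": 0,"wy": 0,"wz": 0},{"dx": 0,"dy": 0,"dz": 0,"wx": 0,"wy": 0,"wz": 0},{"dx": 0,"dy": 0,"dz": 0,"wx": 0,"wy": 0,"wz": 0},{"dx": 0,"dy": 0,"dz": 0,"wx": 0,"wy": 0,"wz": 0},{"dx": 0,"dy": 0,"dz": 0,"wx": 0,"wy": 0,"wz": 0},{"dx": 0,"dy": 0,"dz": 0,"wx": 0,"wy": 0,"wz": 0},{"dx": 0,"dy": 0,"dz": 0,"wx": 0,"wy": 0,"wz": 0},{"dx": 0,"dy": 0,"dz": 0,"wx": 0,"wy": 0,"wz": 0},{"dx": 0,"dy": 0,"dz": 0,"wx": 0,"wy": 0,"wz": 0},{"dx": 0,"dy": 0,"dz": 0,"wx": 0,"wy": 0,"wz": 0},{"dx": 0,"dy": 0,"dz": 0,"wx": 0,"wy": 0,"wz": 0},{"dx": 0,"dy": 0,"dz": 0,"wx": 0,"wy": 0,"wz": 0},{"dx": 0,"dy": 0,"dz": 0,"wx": 0,"wy": 0,"wz": 0},{"dx": 0,"dy": 0,"dz": 0,"wx": 0,"wy": 0,"wz": 0},{"dx": 0,"dy": 0,"dz": 0,"wx": 0,"wy": 0,"wz": 0},{"dx": 0,"dy": 0,"dz": 0,"wx": 0,"wy": 0,"wz": 0},{"dx": 0,"dy": 0,"dz": 0,"wx": 0,"wy": 0,"wz": 0},{"dx": 0,"dy": 0,"dz": 0,"wx": 0,"wy": 0,"wz": 0},{"dx": 0,"dy": 0,"dz": 0,"wx": 0,"wy": 0,"wz": 0}]}}

```text
time_s: 7.8
tcp_pos: [0.4546, 0.0213, 0.034]
ee_rot: [[-0.994, 0.111, -0.001], [0.111, 0.994, -0.0], [0.001, -0.001, -1.0]]
wrist_force: [-6.7, 2.0, 15.1]
gripper_width: 0.005
```

Request:
{"api": "drive_tool", "payload": {"deltas": [{"dx": 0,"dy": 0,"dz": 0,"wx": 0,"wy": 0,"wz": 0},{"dx": 0,"dy": 0,"dz": 0,"wx": 0,"wy": 0,"wz": 0},{"dx": 0,"dy": 0,"dz": 0,"wx": 0,"wy": 0,"wz": 0},{"dx": 0,"dy": 0,"dz": 0,"wx": 0,"wy": 0,"wz": 0},{"dx": 0,"dy": 0,"dz": 0,"wx": 0,"wy": 0,"wz": 0},{"dx": 0,"dy": 0,"dz": 0,"wx": 0,"wy": 0,"wz": 0},{"dx": 0,"dy": 0,"dz": 0,"wx": 0,"wy": 0,"wz": 0},{"dx": 0,"dy": 0,"dz": 0,"wx": 0,"wy": 0,"wz": 0},{"dx": 0,"dy": 0,"dz": 0,"wx": 0,"wy": 0,"wz": 0},{"dx": 0,"dy": 0,"dz": 0,"wx": 0,"wy": 0,"wz": 0},{"dx": 0,"dy": 0,"dz": 0,"wx": 0,"wy": 0,"wz": 0},{"dx": 0,"dy": 0,"dz": 0,"wx": 0,"wy": 0,"wz": 0}]}}

```text
time_s: 9.0
tcp_pos: [0.4546, 0.0212, 0.034]
ee_rot: [[-0.994, 0.111, -0.001], [0.111, 0.994, -0.0], [0.001, -0.001, -1.0]]
wrist_force: [-5.7, 1.1, 14.9]
gripper_width: 0.007
```

```bash
python3 - <<'E'
from h import *
b=cams.capture("side")[:,:,::-1]
cv2.imwrite("pics/s4.png",cv2.resize(b[90:315,200:500],(800,600),interpolation=cv2.INTER_CUBIC))
print(r.sense()["time_s"],r.sense()["wrist_force"])
E
```

```text
9.05 [-5.46635835  1.8093877  15.25276485]
```

View pics/s4.png

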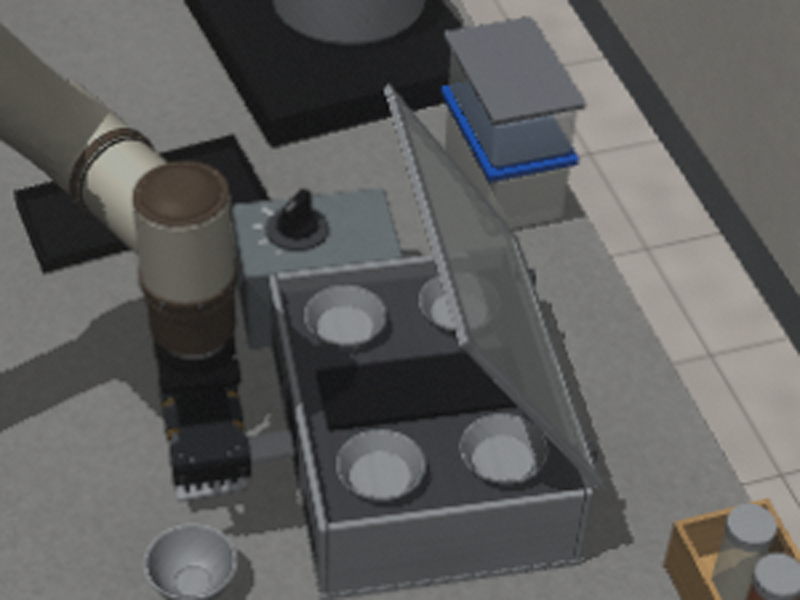

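```bash
python3 - <<'E'
from h import *
for t in (.85,.9,.95,1.0): 
    P=np.array([.8214,.1466,.118])+.264*np.array([-np.cos(t)*.994,np.cos(t)*.11,np.sin(t)]); print(t,proj("side",P))
E
```

```text
0.85 [[330.94195708 132.72992273]]
0.9 [[334.84761162 129.68493289]]
0.95 [[338.9333357  126.76463096]]
1.0 [[343.18691715 123.97999024]]
```

The lid corner is at about (346,123) px in the full picture. That matches the 1.0 rad projection at (343,124), so the lid is fully open. Easing up at about 13 mm/s.

Request:
{"api": "drive_tool", "payload": {"deltas": [{"dx": 0,"dy": 0,"dz": -0.0007,"wx": 0,"wy": 0,"wz": 0},{"dx": 0,"dy": 0,"dz": -0.0016,"wx": 0,"wy": 0,"wz": 0},{"dx": 0,"dy": 0,"dz": -0.0028,"wx": 0,"wy": 0,"wz": 0},{"dx": 0,"dy": 0,"dz": -0.004,"wx": 0,"wy": 0,"wz": 0},{"dx": 0,"dy": 0,"dz": -0.0053,"wx": 0,"wy": 0,"wz": 0},{"dx": 0,"dy": 0,"dz": -0.0066,"wx": 0,"wy": 0,"wz": 0},{"dx": 0,"dy": 0,"dz": -0.0079,"wx": 0,"wy": 0,"wz": 0},{"dx": 0,"dy": 0,"dz": -0.0092,"wx": 0,"wy": 0,"wz": 0},{"dx": 0,"dy": 0,"dz": -0.0105,"wx": 0,"wy": 0,"wz": 0},{"dx": 0,"dy": 0,"dz": -0.0118,"wx": 0,"wy": 0,"wz": 0},{"dx": 0,"dy": 0,"dz": -0.0131,"wx": 0,"wy": 0,"wz": 0},{"dx": 0,"dy": 0,"dz": -0.0144,"wx": 0,"wy": 0,"wz": 0},{"dx": 0,"dy": 0,"dz": -0.0157,"wx": 0,"wy": 0,"wz": 0},{"dx": 0,"dy": 0,"dz": -0.017,"wx": 0,"wy": 0,"wz": 0},{"dx": 0,"dy": 0,"dz": -0.0183,"wx": 0,"wy": 0,"wz": 0},{"dx": 0,"dy": 0,"dz": -0.0196,"wx": 0,"wy": 0,"wz": 0},{"dx": 0,"dy": 0,"dz": -0.0209,"wx": 0,"wy": 0,"wz": 0},{"dx": 0,"dy": 0,"dz": -0.0222,"wx": 0,"wy": 0,"wz": 0},{"dx": 0,"dy": 0,"dz": -0.0235,"wx": 0,"wy": 0,"wz": 0},{"dx": 0,"dy": 0,"dz": -0.0248,"wx": 0,"wy": 0,"wz": 0}]}}

```text
time_s: 11.05
tcp_pos: [0.454, 0.0213, 0.0577]
ee_rot: [[-0.994, 0.111, -0.002], [0.111, 0.994, -0.0], [0.002, -0.001, -1.0]]
wrist_force: [-4.6, 2.4, 6.6]
gripper_width: 0.003
```

Request:
{"api": "drive_tool", "payload": {"deltas": [{"dx": 0,"dy": 0,"dz": -0.0013,"wx": 0,"wy": 0,"wz": 0},{"dx": 0,"dy": 0,"dz": -0.0026,"wx": 0,"wy": 0,"wz": 0},{"dx": 0,"dy": 0,"dz": -0.0039,"wx": 0,"wy": 0,"wz": 0},{"dx": 0,"dy": 0,"dz": -0.0051,"wx": 0,"wy": 0,"wz": 0},{"dx": 0,"dy": 0,"dz": -0.0063,"wx": 0,"wy": 0,"wz": 0},{"dx": 0,"dy": 0,"dz": -0.0074,"wx": 0,"wy": 0,"wz": 0},{"dx": 0,"dy": 0,"dz": -0.0085,"wx": 0,"wy": 0,"wz": 0},{"dx": 0,"dy": 0,"dz": -0.0096,"wx": 0,"wy": 0,"wz": 0},{"dx": 0,"dy": 0,"dz": -0.0106,"wx": 0,"wy": 0,"wz": 0},{"dx": 0,"dy": 0,"dz": -0.0116,"wx": 0,"wy": 0,"wz": 0},{"dx": 0,"dy": 0,"dz": -0.0126,"wx": 0,"wy": 0,"wz": 0},{"dx": 0,"dy": 0,"dz": -0.0136,"wx": 0,"wy": 0,"wz": 0}]}}

```text
time_s: 12.25
tcp_pos: [0.455, 0.0213, 0.0717]
ee_rot: [[-0.994, 0.111, -0.0], [0.111, 0.994, -0.0], [0.0, -0.0, -1.0]]
wrist_force: [-2.2, -0.1, 7.1]
gripper_width: -0.0
```

Request:
{"api": "drive_tool", "payload": {"deltas": [{"dx": 0,"dy": 0,"dz": -0.0008,"wx": 0,"wy": 0,"wz": 0},{"dx": 0,"dy": 0,"dz": -0.0016,"wx": 0,"wy": 0,"wz": 0},{"dx": 0,"dy": 0,"dz": -0.0024,"wx": 0,"wy": 0,"wz": 0},{"dx": 0,"dy": 0,"dz": -0.0032,"wx": 0,"wy": 0,"wz": 0},{"dx": 0,"dy": 0,"dz": -0.004,"wx": 0,"wy": 0,"wz": 0},{"dx": 0,"dy": 0,"dz": -0.0048,"wx": 0,"wy": 0,"wz": 0},{"dx": 0,"dy": 0,"dz": -0.0056,"wx": 0,"wy": 0,"wz": 0},{"dx": 0,"dy": 0,"dz": -0.0064,"wx": 0,"wy": 0,"wz": 0}]}}

```text
time_s: 13.05
tcp_pos: [0.4549, 0.0214, 0.0772]
ee_rot: [[-0.994, 0.111, -0.0], [0.111, 0.994, 0.0], [0.0, 0.0, -1.0]]
wrist_force: [-0.6, 0.5, 0.8]
gripper_width: 0.001
```

The force is gone, so the pedal is back up. Rising clear, then checking.

Request:
{"api": "drive_tool", "payload": {"gripper": 0.55, "deltas": [{"dx": 0,"dy": 0,"dz": -0.002,"wx": 0,"wy": 0,"wz": 0},{"dx": 0,"dy": 0,"dz": -0.006,"wx": 0,"wy": 0,"wz": 0},{"dx": 0,"dy": 0,"dz": -0.015,"wx": 0,"wy": 0,"wz": 0},{"dx": 0,"dy": 0,"dz": -0.03,"wx": 0,"wy": 0,"wz": 0},{"dx": 0,"dy": 0,"dz": -0.05,"wx": 0,"wy": 0,"wz": 0},{"dx": 0,"dy": 0,"dz": -0.07,"wx": 0,"wy": 0,"wz": 0},{"dx": 0,"dy": 0,"dz": -0.09,"wx": 0,"wy": 0,"wz": 0},{"dx": 0,"dy": 0,"dz": -0.105,"wx": 0,"wy": 0,"wz": 0},{"dx": 0,"dy": 0,"dz": -0.11,"wx": 0,"wy": 0,"wz": 0},{"dx": 0,"dy": 0,"dz": -0.11,"wx": 0,"wy": 0,"wz": 0}]}}

```text
time_s: 14.05
tcp_pos: [0.4553, 0.0215, 0.1882]
ee_rot: [[-0.994, 0.111, 0.002], [0.111, 0.994, 0.001], [-0.002, 0.001, -1.0]]
wrist_force: [-0.2, -0.5, 0.6]
gripper_width: 0.549
```

```bash
python3 - <<'E'
from h import *
b=cams.capture("side")[:,:,::-1]
cv2.imwrite("pics/s5.png",cv2.resize(b[90:315,200:500],(800,600),interpolation=cv2.INTER_CUBIC))
print(r.sense()["time_s"],r.sense()["wrist_force"],r.sense()["gripper_width"])
E
```

```text
14.1 [-0.75089906  0.61588065 -0.10803274] 0.5466352253126139
```

View pics/s5.png

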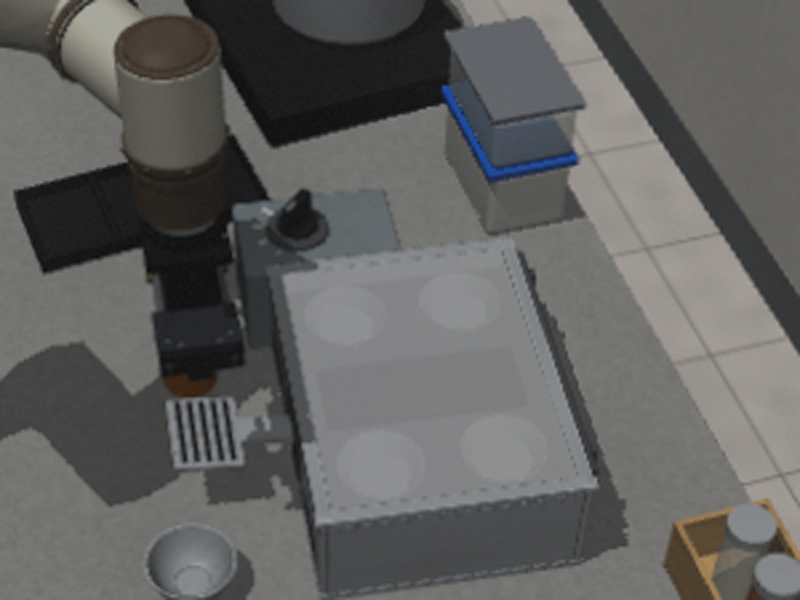

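The lid is shut, its frame level across (275,275)–(595,490), and the pedal plate is up at (205,430). Moving to the knob.

Request:
{"api": "drive_tool", "payload": {"deltas": [{"dx": -0.002,"dy": 0.004,"dz": 0,"wx": 0,"wy": 0,"wz": -0.9},{"dx": -0.006,"dy": 0.011,"dz": 0,"wx": 0,"wy": 0,"wz": -2.5},{"dx": -0.013,"dy": 0.023,"dz": 0,"wx": 0,"wy": 0,"wz": -5.1},{"dx": -0.022,"dy": 0.038,"dz": 0,"wx": 0,"wy": 0,"wz": -8.5},{"dx": -0.031,"dy": 0.054,"dz": 0,"wx": 0,"wy": 0,"wz": -12},{"dx": -0.04,"dy": 0.07,"dz": 0,"wx": 0,"wy": 0,"wz": -15.7},{"dx": -0.05,"dy": 0.087,"dz": 0,"wx": 0,"wy": 0,"wz": -19.4},{"dx": -0.059,"dy": 0.104,"dz": 0,"wx": 0,"wy": 0,"wz": -23.2},{"dx": -0.069,"dy": 0.121,"dz": 0,"wx": 0,"wy": 0,"wz": -27},{"dx": -0.079,"dy": 0.138,"dz": 0,"wx": 0,"wy": 0,"wz": -30.8},{"dx": -0.088,"dy": 0.155,"dz": 0,"wx": 0,"wy": 0,"wz": -34.6},{"dx": -0.098,"dy": 0.172,"dz": 0,"wx": 0,"wy": 0,"wz": -38.4},{"dx": -0.107,"dy": 0.188,"dz": 0,"wx": 0,"wy": 0,"wz": -42},{"dx": -0.115,"dy": 0.203,"dz": 0,"wx": 0,"wy": 0,"wz": -45.3},{"dx": -0.122,"dy": 0.215,"dz": 0,"wx": 0,"wy": 0,"wz": -48},{"dx": -0.127,"dy": 0.224,"dz": 0,"wx": 0,"wy": 0,"wz": -50},{"dx": -0.13,"dy": 0.229,"dz": 0,"wx": 0,"wy": 0,"wz": -51.2},{"dx": -0.131,"dy": 0.231,"dz": 0,"wx": 0,"wy": 0,"wz": -51.6},{"dx": -0.131,"dy": 0.231,"dz": 0,"wx": 0,"wy": 0,"wz": -51.6}]}}

```text
time_s: 16.0
tcp_pos: [0.6108, 0.2363, 0.1871]
ee_rot: [[-0.705, -0.71, -0.0], [-0.71, 0.705, -0.0], [0.0, 0.0, -1.0]]
wrist_force: [-0.6, 0.6, -0.2]
gripper_width: 0.551
```

```bash
python3 - <<'E'
from h import *
b=cams.capture("side")[:,:,::-1]
cv2.imwrite("pics/s6.png",cv2.resize(b[110:230,250:410],(800,600),interpolation=cv2.INTER_CUBIC))
E
```

```text
(no output)
```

View pics/s6.png

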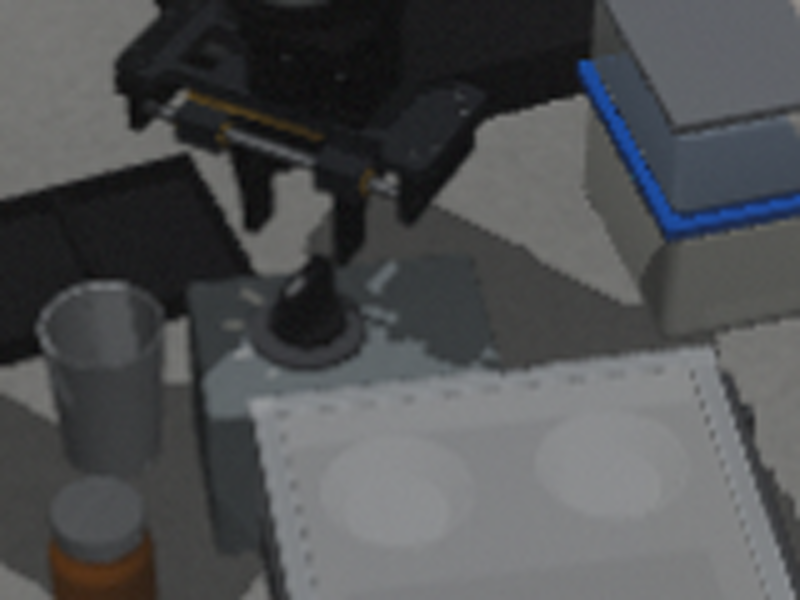

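The fingers at (258,225) and (348,260) straddle the knob's bar at (310,270). Lowering to TCP z ≈ 0.135 and gripping.

Request:
{"api": "drive_tool", "payload": {"deltas": [{"dx": 0,"dy": 0,"dz": 0.005,"wx": 0,"wy": 0,"wz": 0},{"dx": 0,"dy": 0,"dz": 0.013,"wx": 0,"wy": 0,"wz": 0},{"dx": 0,"dy": 0,"dz": 0.023,"wx": 0,"wy": 0,"wz": 0},{"dx": 0,"dy": 0,"dz": 0.033,"wx": 0,"wy": 0,"wz": 0},{"dx": 0,"dy": 0,"dz": 0.042,"wx": 0,"wy": 0,"wz": 0},{"dx": 0,"dy": 0,"dz": 0.049,"wx": 0,"wy": 0,"wz": 0},{"dx": 0,"dy": 0,"dz": 0.052,"wx": 0,"wy": 0,"wz": 0},{"dx": 0,"dy": 0,"dz": 0.052,"wx": 0,"wy": 0,"wz": 0}]}}

```text
time_s: 16.85
tcp_pos: [0.6107, 0.2363, 0.1347]
ee_rot: [[-0.704, -0.71, -0.001], [-0.71, 0.704, -0.001], [0.001, 0.0, -1.0]]
wrist_force: [-0.0, 0.1, -0.4]
gripper_width: 0.55
```

Request:
{"api": "drive_tool", "payload": {"gripper": 0, "deltas": [{"dx": 0,"dy": 0,"dz": 0,"wx": 0,"wy": 0,"wz": 0},{"dx": 0,"dy": 0,"dz": 0,"wx": 0,"wy": 0,"wz": 0},{"dx": 0,"dy": 0,"dz": 0,"wx": 0,"wy": 0,"wz": 0},{"dx": 0,"dy": 0,"dz": 0,"wx": 0,"wy": 0,"wz": 0},{"dx": 0,"dy": 0,"dz": 0,"wx": 0,"wy": 0,"wz": 0},{"dx": 0,"dy": 0,"dz": 0,"wx": 0,"wy": 0,"wz": 0}]}}

```text
time_s: 17.45
tcp_pos: [0.6113, 0.236, 0.1356]
ee_rot: [[-0.705, -0.709, 0.001], [-0.709, 0.705, -0.0], [-0.0, -0.001, -1.0]]
wrist_force: [1.4, -0.8, -0.4]
gripper_width: 0.16
```

```bash
python3 - <<'E'
from h import *
s=r.sense();print(s["wrist_force"],s["moment"],s["gripper_width"],s["tcp_pos"])
b=cams.capture("side")[:,:,::-1]
cv2.imwrite("pics/s7.png",cv2.resize(b[110:230,250:410],(800,600),interpolation=cv2.INTER_CUBIC))
E
```

```text
[ 1.36084512 -0.83233532 -0.39206355] [-0.3088931  -0.24701077 -0.09598406] 0.16021592960297407 [0.61128727 0.23604206 0.13557567]
```

View pics/s7.png

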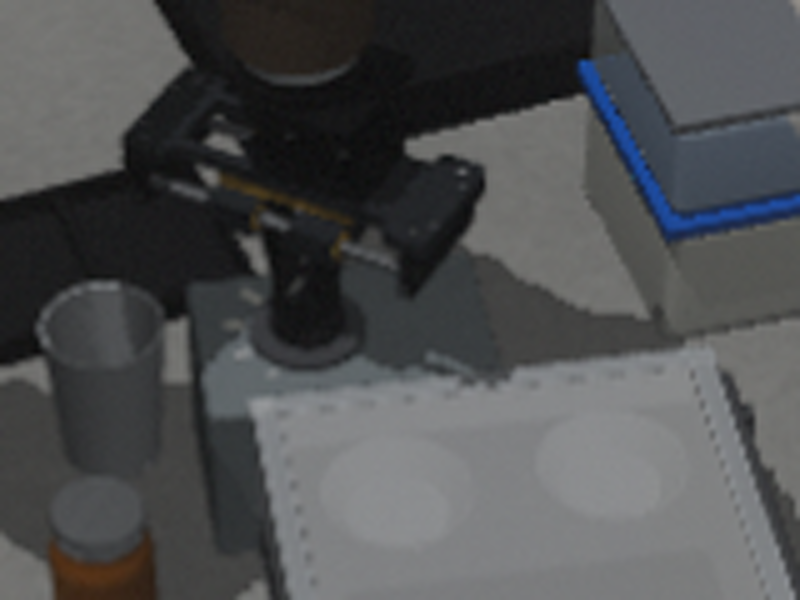

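The bar is gripped: 0.16 × 87 ≈ 14 mm. Turning clockwise one click, 34.4°, then another.

Request:
{"api": "drive_tool", "payload": {"deltas": [{"dx": 0,"dy": 0,"dz": 0,"wx": 0,"wy": 0,"wz": 2},{"dx": 0,"dy": 0,"dz": 0,"wx": 0,"wy": 0,"wz": 5.5},{"dx": 0,"dy": 0,"dz": 0,"wx": 0,"wy": 0,"wz": 9.5},{"dx": 0,"dy": 0,"dz": 0,"wx": 0,"wy": 0,"wz": 13.5},{"dx": 0,"dy": 0,"dz": 0,"wx": 0,"wy": 0,"wz": 17.5},{"dx": 0,"dy": 0,"dz": 0,"wx": 0,"wy": 0,"wz": 21.5},{"dx": 0,"dy": 0,"dz": 0,"wx": 0,"wy": 0,"wz": 25.5},{"dx": 0,"dy": 0,"dz": 0,"wx": 0,"wy": 0,"wz": 29.5},{"dx": 0,"dy": 0,"dz": 0,"wx": 0,"wy": 0,"wz": 33},{"dx": 0,"dy": 0,"dz": 0,"wx": 0,"wy": 0,"wz": 34.4},{"dx": 0,"dy": 0,"dz": 0,"wx": 0,"wy": 0,"wz": 34.4},{"dx": 0,"dy": 0,"dz": 0,"wx": 0,"wy": 0,"wz": 34.4}]}}

```text
time_s: 18.7
tcp_pos: [0.6112, 0.2363, 0.1356]
ee_rot: [[-0.982, -0.188, 0.001], [-0.188, 0.982, 0.0], [-0.001, 0.0, -1.0]]
wrist_force: [1.7, -0.4, 1.4]
gripper_width: 0.156
```

Request:
{"api": "drive_tool", "payload": {"deltas": [{"dx": 0,"dy": 0,"dz": 0,"wx": 0,"wy": 0,"wz": 2},{"dx": 0,"dy": 0,"dz": 0,"wx": 0,"wy": 0,"wz": 5.5},{"dx": 0,"dy": 0,"dz": 0,"wx": 0,"wy": 0,"wz": 9.5},{"dx": 0,"dy": 0,"dz": 0,"wx": 0,"wy": 0,"wz": 13.5},{"dx": 0,"dy": 0,"dz": 0,"wx": 0,"wy": 0,"wz": 17.5},{"dx": 0,"dy": 0,"dz": 0,"wx": 0,"wy": 0,"wz": 21.5},{"dx": 0,"dy": 0,"dz": 0,"wx": 0,"wy": 0,"wz": 25.5},{"dx": 0,"dy": 0,"dz": 0,"wx": 0,"wy": 0,"wz": 29.5},{"dx": 0,"dy": 0,"dz": 0,"wx": 0,"wy": 0,"wz": 33},{"dx": 0,"dy": 0,"dz": 0,"wx": 0,"wy": 0,"wz": 34.4},{"dx": 0,"dy": 0,"dz": 0,"wx": 0,"wy": 0,"wz": 34.4},{"dx": 0,"dy": 0,"dz": 0,"wx": 0,"wy": 0,"wz": 34.4},{"dx": 0,"dy": 0,"dz": 0,"wx": 0,"wy": 0,"wz": 34.4}]}}

```text
time_s: 20.0
tcp_pos: [0.6112, 0.2367, 0.1356]
ee_rot: [[-0.917, 0.399, 0.001], [0.399, 0.917, 0.001], [-0.001, 0.001, -1.0]]
wrist_force: [1.2, 1.8, 1.8]
gripper_width: 0.16
```

```bash
python3 - <<'E'
from h import *
s=r.sense();print(s["wrist_force"],s["moment"],s["gripper_width"],s["tcp_pos"],s["joints"])
R=s["ee_rot"];print("tool y yaw",np.degrees(np.arctan2(-R[0,1],R[1,1])))
E
```

```text
[1.16988176 1.84772188 1.7594966 ] [ 0.32488524 -0.49054702 -0.02583702] 0.15976260383086874 [0.61122694 0.23669677 0.13560184] [ 3.52794718e+01  2.87494620e+01 -1.70652786e+00 -5.92418764e-04
 -5.94738948e+01 -1.48817991e+02]
tool y yaw -23.53880074993291
```

Yaw is -23.5° as planned, with almost no twisting moment left. Letting go and rising.

Request:
{"api": "drive_tool", "payload": {"gripper": 0.5, "deltas": [{"dx": 0,"dy": 0,"dz": 0,"wx": 0,"wy": 0,"wz": 0},{"dx": 0,"dy": 0,"dz": 0,"wx": 0,"wy": 0,"wz": 0},{"dx": 0,"dy": 0,"dz": 0,"wx": 0,"wy": 0,"wz": 0},{"dx": 0,"dy": 0,"dz": 0,"wx": 0,"wy": 0,"wz": 0},{"dx": 0,"dy": 0,"dz": 0,"wx": 0,"wy": 0,"wz": 0},{"dx": 0,"dy": 0,"dz": -0.005,"wx": 0,"wy": 0,"wz": 0},{"dx": 0,"dy": 0,"dz": -0.015,"wx": 0,"wy": 0,"wz": 0},{"dx": 0,"dy": 0,"dz": -0.03,"wx": 0,"wy": 0,"wz": 0},{"dx": 0,"dy": 0,"dz": -0.05,"wx": 0,"wy": 0,"wz": 0},{"dx": 0,"dy": 0,"dz": -0.07,"wx": 0,"wy": 0,"wz": 0},{"dx": 0,"dy": 0,"dz": -0.09,"wx": 0,"wy": 0,"wz": 0},{"dx": 0,"dy": 0,"dz": -0.105,"wx": 0,"wy": 0,"wz": 0},{"dx": 0,"dy": 0,"dz": -0.11,"wx": 0,"wy": 0,"wz": 0}]}}

```text
time_s: 21.3
tcp_pos: [0.6118, 0.2367, 0.2487]
ee_rot: [[-0.917, 0.4, 0.005], [0.4, 0.917, 0.002], [-0.003, 0.004, -1.0]]
wrist_force: [0.5, 0.1, -0.1]
gripper_width: 0.501
```

```bash
python3 - <<'E'
from h import *
b=cams.capture("side")[:,:,::-1]
cv2.imwrite("pics/s8.png",cv2.resize(b[110:230,250:410],(800,600),interpolation=cv2.INTER_CUBIC))
E
```

```text
(no output)
```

View pics/s8.png

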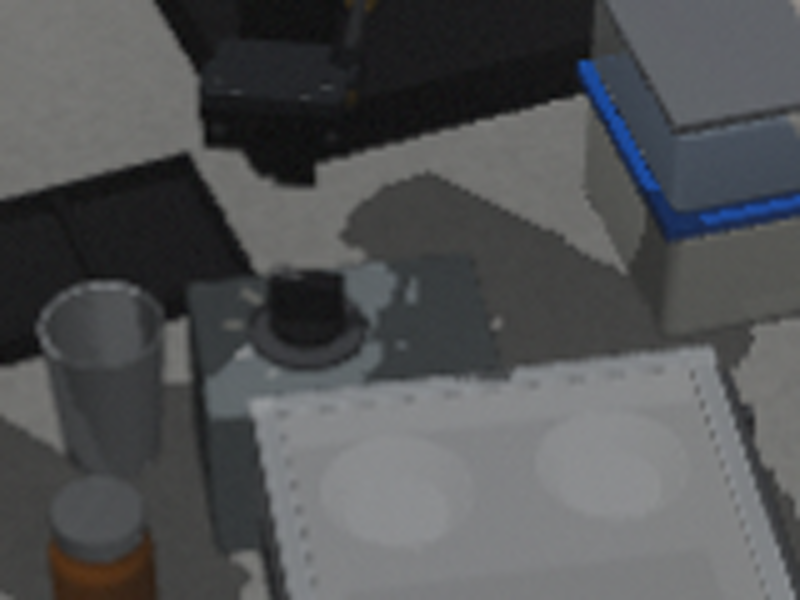

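The knob bar now points towards the robot's side, with its pointer end near (275,280). I'll move aside to see it from the top camera.

Request:
{"api": "drive_tool", "payload": {"deltas": [{"dx": 0,"dy": -0.01,"dz": 0,"wx": 0,"wy": 0,"wz": 0},{"dx": 0,"dy": -0.03,"dz": 0,"wx": 0,"wy": 0,"wz": 0},{"dx": 0,"dy": -0.055,"dz": 0,"wx": 0,"wy": 0,"wz": 0},{"dx": 0,"dy": -0.08,"dz": 0,"wx": 0,"wy": 0,"wz": 0},{"dx": 0,"dy": -0.105,"dz": 0,"wx": 0,"wy": 0,"wz": 0},{"dx": 0,"dy": -0.13,"dz": 0,"wx": 0,"wy": 0,"wz": 0},{"dx": 0,"dy": -0.155,"dz": 0,"wx": 0,"wy": 0,"wz": 0},{"dx": 0,"dy": -0.18,"dz": 0,"wx": 0,"wy": 0,"wz": 0},{"dx": 0,"dy": -0.205,"dz": 0,"wx": 0,"wy": 0,"wz": 0},{"dx": 0,"dy": -0.225,"dz": 0,"wx": 0,"wy": 0,"wz": 0},{"dx": 0,"dy": -0.235,"dz": 0,"wx": 0,"wy": 0,"wz": 0},{"dx": 0,"dy": -0.24,"dz": 0,"wx": 0,"wy": 0,"wz": 0},{"dx": 0,"dy": -0.24,"dz": 0,"wx": 0,"wy": 0,"wz": 0}]}}

```text
time_s: 22.65
tcp_pos: [0.5148, 0.0161, 0.2453]
ee_rot: [[-0.916, 0.401, -0.0], [0.401, 0.916, 0.0], [0.0, 0.0, -1.0]]
wrist_force: [-0.2, 0.7, 0.2]
gripper_width: 0.501
```

```bash
python3 - <<'E'
from h import *
a=cams.capture("top")[:,:,::-1]
z=cv2.resize(a[190:250,165:245],(400,300),interpolation=cv2.INTER_CUBIC)
b=cv2.resize(a,(400,300))
c=cams.capture("side")[:,:,::-1]
cv2.imwrite("pics/t9.png",np.vstack([np.hstack([z,b]),np.hstack([cv2.resize(c,(400,300)),cv2.resize(c[100:250,250:450],(400,300))])]))
print(r.sense()["wrist_force"],r.sense()["time_s"])
E
```

```text
[-0.33145544 -0.05520745  0.27324749] 22.75
```

View pics/t9.png

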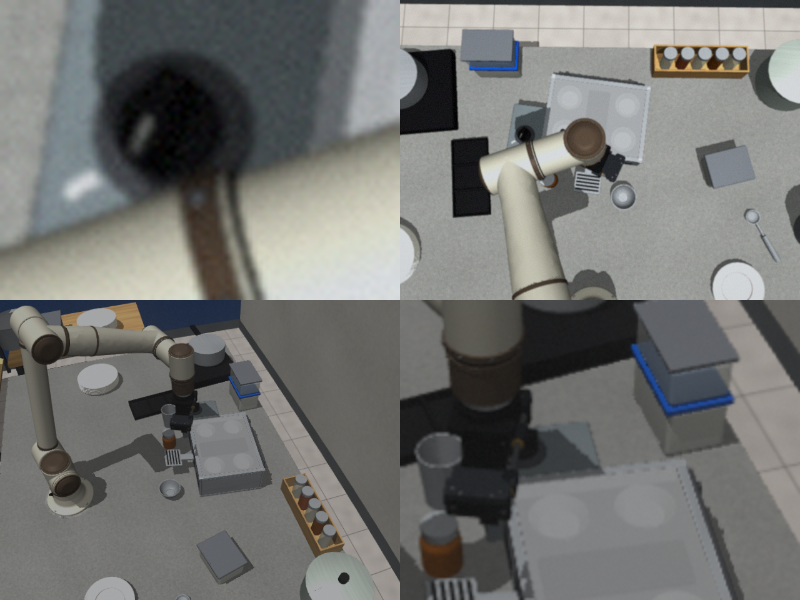

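In the top view the pointer line runs from (152,117) to (135,150) in the zoomed panel. That is about 27° off the robot direction, against 23.5° expected at the third mark and about 58° at the fourth. The lid is shut, the pedal is up, the bystanders are in place and the arm is clear. Handing in.

```bash
python3 - <<'E'
from station import r,ticket
print(ticket.finish_job(), r.sense()["time_s"])
E
```

```text
the job is handed in; nothing more can be done
the job is handed in; nothing more can be done
```

The job is done and handed in at about 23 s on the robot's clock; no verdict was reported.

- **Lid:** I pressed the pedal to its stop; the force jumped to about 19 N there. The lid stood at about 1.0 rad in the side picture, and I held it for just over 3 s. I then eased the pedal up at about 13 mm/s or slower. The picture afterwards showed the lid shut and the plate up.
- **Knob:** I gripped the bar and turned it clockwise two clicks of 34.4° each, from the first mark to the third. I let go and moved the arm clear.
- **Last checks:** The wrist force was about zero, and the bystanders I could see looked unmoved. The pointer line measured about 27° from the robot's direction, where 23.5° is expected at the third mark. That is within the accuracy of the blurred zoom and inside the 0.14 rad tolerance.
- **Not fully checked:** The arm hid the marks nearest the pointer in the final top view, so I judged the knob by the pointer's angle only. I did not measure the lid's closing speed directly.

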